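# Reload specimen cups into the carrier rack in reverse order

## Robot

A 6-joint arm with a two-finger parallel gripper is mounted at the origin on a cart in front of the work surface, level with it; the furniture and walls round the work are solid. World frame = base frame: x ahead of the robot, y to its left, z up, the work surface at z = 0. Lengths are in m, angles in rad, forces in N, time in s.
With the tool pointing down it reaches from about 0.425 to 0.925 m from the base axis. Payload 12.5 kg.
Tool frame: the origin (TCP) lies between the finger pads; the fingertips stand 17 mm ahead of it and the grasp point (between the pads) lies 2 mm behind it; z points along the fingers, y is the line along which they close (so a half turn about z gives the same grasp; the last joint's range is limited). The gripper opens to 85 mm and grips with 20 to 120 N. Pads are 22 mm wide; open, the fingers measure 114 mm over their backs; the gripper's body (76 mm by 85 mm) begins 54 mm behind the grasp point. The pads swing forward as they close: fully open they stand 13 mm farther back than shut.
Start: joints at [-1.244, 0.491, 1.559, -0, 1.092, -0.106], TCP at [0.262, -0.567, 0.248] pointing down, gripper open.
Joint ranges: [-3.1, 3.1], [-0.84, 2.19], [0.05, 2.79], [-1.13, 4.28], [0.06, 2.93], [-2.69, 2.69]. Speed limits (rad/s): [2.22, 2.22, 2.79, 3.14, 3.14, 3.14].

## Interface

Orientations are given as a 3x3 rotation matrix whose columns are the frame's x, y, z axes.
In Python, from rig import * gives the robot as it stands.
- The arm moves only by the tool drive_tool, never from a script. Its argument "commands" is a list of rows, each an object with "translation": the shift along the world's x, y, z each as a share of 20 mm, from -1 to 1, a list of three; "delta_rot": the turn, a rotation vector about the world's x, y, z each as a share of 2 rad, from -1 to 1, a list of three. In form: [{"translation": [x, y, z], "delta_rot": [ax, ay, az]}, ...]. A call has 1 to 12 rows; each row shifts and turns the commanded pose from where the row before left it; what a row does not reach is not made up. A row lasts 1/12 s, in which the tool goes at most 41.7 mm and 7.16 degrees, less where a joint would pass 70% of its speed; a pose out of reach is approached as far as the arm can. A call with a number of a shift or a turn outside -1 to 1 is refused whole. A call with a gripper value outside its range is refused whole. "fingers" is the closure in counts, from 0 (fully open) to 255 (shut), set as the call begins (left out, the last holds). The fingers move at their own pace and stop on an object; "force" is the grip in N (left out, the last holds). Time passes only in rows, so rows that do not move let the fingers close. It gives the time, the measured TCP pose, the force, the opening and the grip force at its end, in the units of the state.
- get_obs(): the state, without advancing time (a new reading comes with each control period).
- get_image(name): name is "side" or "top"; returns the picture (420x560x3 uint8, red, green, blue); there is no depth.
- get_calibration(name): a dict with "fx", "fy", "cx", "cy" (pixels), "distortion" ([k1, k2, p1, p2, k3] as OpenCV has them; the pictures are not rectified), "R" (3x3) and "t" (3): a world point X has camera coordinates R X + t. Camera axes: x right, y down, z forward; pixel columns grow to the right and rows downward; lengths in m; the calibration is good to about 2 mm. A picture is of the moment at which its call begins. get_calibration takes no time and is no camera call.
- finish_job(): hands the job in; it is judged then, once.
The state is a dict: "t": time; "q": joint angles; "joint_vel": joint speeds; "tau": joint torques, N m; "tool_pos": TCP position; "tcp_rot": TCP orientation; "contact_force": force on the tool from outside, world axes, zero at the start; "torque": the same for the moment, N m; "width": finger opening in m; "finger_force": force on a finger pad.
Only numpy, scipy, OpenCV 4.12 (cv2) and the standard library are available. Lean on these libraries where they do the work, as an engineer would, in place of code of your own. Each camera call takes 0.05 s, during which the arm holds its last target. There are 200 camera calls.

## Task

Move the four specimen cups from the white rack to the navy rack in reverse order: the cup that stands next to the white rack's red end tab goes into the navy rack's place farthest from its own red tab, the next one beside it, and so on, so that the last cup ends next to the navy rack's red tab. Each cup stands upright in its own place, set down and never dropped or tipped over. Leave the orange tube opener standing where it is.

Things in the scene. Friction and masses are not known exactly. Their poses are not given: they have to be found in the camera images.
- orange_cup_center (a point): Centre (26.5 mm above the underside, z up) of the loose screw-cap specimen cup with white body and orange cap: 53 mm high, body 38 mm wide at most, cap 43 mm wide over its top 13 mm, 25 to 50 g. At the start it stands in the white rack on the orange disc, its underside 7 mm above the worktop. Take it by the cap, fingers closing across the row.
- blue_cup_center (a point): Centre (26.5 mm above the underside, z up) of the loose screw-cap specimen cup with white body and blue cap: 53 mm high, body 38 mm wide at most, cap 43 mm wide over its top 13 mm, 25 to 50 g. At the start it stands in the white rack on the blue disc, its underside 7 mm above the worktop. Take it by the cap, fingers closing across the row.
- green_cup_center (a point): Centre (26.5 mm above the underside, z up) of the loose screw-cap specimen cup with white body and green cap: 53 mm high, body 38 mm wide at most, cap 43 mm wide over its top 13 mm, 25 to 50 g. At the start it stands in the white rack on the green disc, its underside 7 mm above the worktop. Take it by the cap, fingers closing across the row.
- purple_cup_center (a point): Centre (26.5 mm above the underside, z up) of the loose screw-cap specimen cup with white body and purple cap: 53 mm high, body 38 mm wide at most, cap 43 mm wide over its top 13 mm, 25 to 50 g. At the start it stands in the white rack on the purple disc, its underside 7 mm above the worktop. Take it by the cap, fingers closing across the row.
- orange_disc: Orange disc, 54 mm across, 3 mm thick, fixed in the white rack under the orange cup, its rim showing. Origin: centre of its underside, 4 mm above the worktop. y axis: along the row to the white rack's red tab; x across it. Discs are 60 mm apart, in any order, and stay put, so they show the cups' starting order. White rack: fixed, 62 x 244 mm, walls 22 mm high.
- blue_disc: Blue disc, 54 mm across, 3 mm thick, fixed in the white rack under the blue cup, its rim showing. Origin: centre of its underside, 4 mm above the worktop. y axis: along the row to the white rack's red tab; x across it. Discs are 60 mm apart, in any order, and stay put, so they show the cups' starting order. White rack: fixed, 62 x 244 mm, walls 22 mm high.
- green_disc: Green disc, 54 mm across, 3 mm thick, fixed in the white rack under the green cup, its rim showing. Origin: centre of its underside, 4 mm above the worktop. y axis: along the row to the white rack's red tab; x across it. Discs are 60 mm apart, in any order, and stay put, so they show the cups' starting order. White rack: fixed, 62 x 244 mm, walls 22 mm high.
- purple_disc: Purple disc, 54 mm across, 3 mm thick, fixed in the white rack under the purple cup, its rim showing. Origin: centre of its underside, 4 mm above the worktop. y axis: along the row to the white rack's red tab; x across it. Discs are 60 mm apart, in any order, and stay put, so they show the cups' starting order. White rack: fixed, 62 x 244 mm, walls 22 mm high.
- navy_rack: Navy rack, fixed, 62 x 244 x 22 mm high, red tab (12 mm) at one end; either side of the white rack, turned any way. Origin: on the worktop under its centre; y along the row to the red tab, x across. Four 56 x 56 mm places at x = 0, y = +90 (next to the tab), +30, -30, -90 mm; floor 7 mm above the worktop, walls 15 mm above that floor (9 mm play round a cup).
- tube_opener: Orange waisted plastic tube opener, 35 x 35 x 70 mm high, standing loose beyond the racks; a bystander. Origin at the centre of its underside, z up.
Mind the look-alikes: they are no part of the job. What is shaped like the purple_disc but pink is not meant.

How it is judged:
At the end, for the whole second after the job is handed in: The cups stand in the navy rack in reverse of the white rack's disc order, counted from the red tabs (nearest one tab = farthest from the other): each within 12 mm of its place's centre along and across the row, centre under 39 mm above the worktop, upright within 0.12 rad, at rest (((y of each of blue_disc, green_disc, purple_disc in the frame of orange_disc below 0 m and y of orange_cup_center in the frame of navy_rack between -0.102 and -0.078 m) or (y of each of blue_disc, green_disc in the frame of orange_disc below 0 m and y of purple_disc in the frame of orange_disc above 0 m and y of orange_cup_center in the frame of navy_rack between -0.042 and -0.018 m) or (y of each of blue_disc, purple_disc in the frame of orange_disc below 0 m and y of green_disc in the frame of orange_disc above 0 m and y of orange_cup_center in the frame of navy_rack between -0.042 and -0.018 m) or (y of blue_disc in the frame of orange_disc below 0 m and y of each of green_disc, purple_disc in the frame of orange_disc above 0 m and y of orange_cup_center in the frame of navy_rack between 0.018 and 0.042 m) or (y of blue_disc in the frame of orange_disc above 0 m and y of each of green_disc, purple_disc in the frame of orange_disc below 0 m and y of orange_cup_center in the frame of navy_rack between -0.042 and -0.018 m) or (y of each of blue_disc, purple_disc in the frame of orange_disc above 0 m and y of green_disc in the frame of orange_disc below 0 m and y of orange_cup_center in the frame of navy_rack between 0.018 and 0.042 m) or (y of each of blue_disc, green_disc in the frame of orange_disc above 0 m and y of purple_disc in the frame of orange_disc below 0 m and y of orange_cup_center in the frame of navy_rack between 0.018 and 0.042 m) or (y of each of blue_disc, green_disc, purple_disc in the frame of orange_disc above 0 m and y of orange_cup_center in the frame of navy_rack between 0.078 and 0.102 m)) and x of orange_cup_center in the frame of navy_rack between -0.012 and 0.012 m and height (world z) of each of orange_cup_center, blue_cup_center, green_cup_center, purple_cup_center below 0.039 m and angle between each of orange_cup_center, blue_cup_center, green_cup_center, purple_cup_center's own z axis and vertical below 0.12 rad and linear speed of each of orange_cup, blue_cup, green_cup, purple_cup below 0.02 m/s and ((y of each of orange_disc, green_disc, purple_disc in the frame of blue_disc below 0 m and y of blue_cup_center in the frame of navy_rack between -0.102 and -0.078 m) or (y of each of orange_disc, green_disc in the frame of blue_disc below 0 m and y of purple_disc in the frame of blue_disc above 0 m and y of blue_cup_center in the frame of navy_rack between -0.042 and -0.018 m) or (y of each of orange_disc, purple_disc in the frame of blue_disc below 0 m and y of green_disc in the frame of blue_disc above 0 m and y of blue_cup_center in the frame of navy_rack between -0.042 and -0.018 m) or (y of orange_disc in the frame of blue_disc below 0 m and y of each of green_disc, purple_disc in the frame of blue_disc above 0 m and y of blue_cup_center in the frame of navy_rack between 0.018 and 0.042 m) or (y of orange_disc in the frame of blue_disc above 0 m and y of each of green_disc, purple_disc in the frame of blue_disc below 0 m and y of blue_cup_center in the frame of navy_rack between -0.042 and -0.018 m) or (y of each of orange_disc, purple_disc in the frame of blue_disc above 0 m and y of green_disc in the frame of blue_disc below 0 m and y of blue_cup_center in the frame of navy_rack between 0.018 and 0.042 m) or (y of each of orange_disc, green_disc in the frame of blue_disc above 0 m and y of purple_disc in the frame of blue_disc below 0 m and y of blue_cup_center in the frame of navy_rack between 0.018 and 0.042 m) or (y of each of orange_disc, green_disc, purple_disc in the frame of blue_disc above 0 m and y of blue_cup_center in the frame of navy_rack between 0.078 and 0.102 m)) and x of blue_cup_center in the frame of navy_rack between -0.012 and 0.012 m and ((y of each of orange_disc, blue_disc, purple_disc in the frame of green_disc below 0 m and y of green_cup_center in the frame of navy_rack between -0.102 and -0.078 m) or (y of each of orange_disc, blue_disc in the frame of green_disc below 0 m and y of purple_disc in the frame of green_disc above 0 m and y of green_cup_center in the frame of navy_rack between -0.042 and -0.018 m) or (y of each of orange_disc, purple_disc in the frame of green_disc below 0 m and y of blue_disc in the frame of green_disc above 0 m and y of green_cup_center in the frame of navy_rack between -0.042 and -0.018 m) or (y of orange_disc in the frame of green_disc below 0 m and y of each of blue_disc, purple_disc in the frame of green_disc above 0 m and y of green_cup_center in the frame of navy_rack between 0.018 and 0.042 m) or (y of orange_disc in the frame of green_disc above 0 m and y of each of blue_disc, purple_disc in the frame of green_disc below 0 m and y of green_cup_center in the frame of navy_rack between -0.042 and -0.018 m) or (y of each of orange_disc, purple_disc in the frame of green_disc above 0 m and y of blue_disc in the frame of green_disc below 0 m and y of green_cup_center in the frame of navy_rack between 0.018 and 0.042 m) or (y of each of orange_disc, blue_disc in the frame of green_disc above 0 m and y of purple_disc in the frame of green_disc below 0 m and y of green_cup_center in the frame of navy_rack between 0.018 and 0.042 m) or (y of each of orange_disc, blue_disc, purple_disc in the frame of green_disc above 0 m and y of green_cup_center in the frame of navy_rack between 0.078 and 0.102 m)) and x of green_cup_center in the frame of navy_rack between -0.012 and 0.012 m and ((y of each of orange_disc, blue_disc, green_disc in the frame of purple_disc below 0 m and y of purple_cup_center in the frame of navy_rack between -0.102 and -0.078 m) or (y of each of orange_disc, blue_disc in the frame of purple_disc below 0 m and y of green_disc in the frame of purple_disc above 0 m and y of purple_cup_center in the frame of navy_rack between -0.042 and -0.018 m) or (y of each of orange_disc, green_disc in the frame of purple_disc below 0 m and y of blue_disc in the frame of purple_disc above 0 m and y of purple_cup_center in the frame of navy_rack between -0.042 and -0.018 m) or (y of orange_disc in the frame of purple_disc below 0 m and y of each of blue_disc, green_disc in the frame of purple_disc above 0 m and y of purple_cup_center in the frame of navy_rack between 0.018 and 0.042 m) or (y of orange_disc in the frame of purple_disc above 0 m and y of each of blue_disc, green_disc in the frame of purple_disc below 0 m and y of purple_cup_center in the frame of navy_rack between -0.042 and -0.018 m) or (y of each of orange_disc, green_disc in the frame of purple_disc above 0 m and y of blue_disc in the frame of purple_disc below 0 m and y of purple_cup_center in the frame of navy_rack between 0.018 and 0.042 m) or (y of each of orange_disc, blue_disc in the frame of purple_disc above 0 m and y of green_disc in the frame of purple_disc below 0 m and y of purple_cup_center in the frame of navy_rack between 0.018 and 0.042 m) or (y of each of orange_disc, blue_disc, green_disc in the frame of purple_disc above 0 m and y of purple_cup_center in the frame of navy_rack between 0.078 and 0.102 m)) and x of purple_cup_center in the frame of navy_rack between -0.012 and 0.012 m); the robot touches nothing.
It fails at once if a cup is dropped (it falls free faster than 0.9 m/s, about 4 cm) ((linear speed of orange_cup above 0.9 m/s and distance between orange_cup_center and the grasp point above 0.05 m) or (linear speed of blue_cup above 0.9 m/s and distance between blue_cup_center and the grasp point above 0.05 m) or (linear speed of green_cup above 0.9 m/s and distance between green_cup_center and the grasp point above 0.05 m) or (linear speed of purple_cup above 0.9 m/s and distance between purple_cup_center and the grasp point above 0.05 m)).
It fails at once if a cup is tipped over (more than 0.8 rad) (angle between any of orange_cup_center, blue_cup_center, green_cup_center, purple_cup_center's own z axis and vertical above 0.8 rad).
It fails at once if the tube opener is moved by more than 30 mm or knocked over (distance of tube_opener from where it was at the start of the episode above 0.03 m or angle between tube_opener's own z axis and vertical above 0.5 rad).
It also fails if it takes over 133 s, if anything falls off the work surface, if the arm or the gripper's body presses on something with over 40 N, if the wrist force passes 120 N, or if a joint passes its speed limit or range.

## Working session

There is one attempt and no reset: what is moved stays moved. The work goes in short steps, Python scripts to look and compute and a tool call to move; the robot and the scene stay as the last step left them, time stands still between calls to the robot, and variables do not carry over. Pictures are saved under pics/ and viewed, at most 14 in all, crops included, and the job is handed in when it is done.

Besides the shell and the picture viewer there is one more tool, called after ">>>" as a command line: name --argument value ..., lists and objects as JSON in quotes. drive_tool: Moves the arm, as the interface text tells. Shift numbers are shares of 20 mm and turn numbers shares of 2 rad, none past 1 either way. Its arguments: {"type":"object","properties":{"commands":{"type":"array"},"fingers":{"type":"number"},"force":{"type":"number"}},"required":["commands"]}

```bash
mkdir -p pics; python3 - <<'E'
from rig import *
import cv2
for n in ("side","top"):
    im=get_image(n); cv2.imwrite(f"pics/{n}0.png",im[:,:,::-1])
    c=get_calibration(n); print(n,c)
o=get_obs(); print(o["t"],o["tool_pos"],o["tcp_rot"],o["width"])
E
```

```text
side {'fx': 517.3624812518881, 'fy': 517.3624812518881, 'cx': 290.39553945607787, 'cy': 204.58444726962574, 'distortion': array([-0.18780193,  0.        ,  0.        ,  0.        ,  0.        ]), 'R': array([[ 0.9905957 , -0.13657883,  0.00814756],
       [-0.06645511, -0.53233753, -0.84391971],
       [ 0.11959881,  0.83544179, -0.53640763]]), 't': array([-0.55309151,  0.13637985,  1.27476069])}
top {'fx': 544.0496456338916, 'fy': 544.0496456338916, 'cx': 272.1897454956468, 'cy': 210.99765049791316, 'distortion': array([0.00867433, 0.        , 0.        , 0.        , 0.        ]), 'R': array([[-4.35036760e-02, -9.99053031e-01,  6.87159923e-04],
       [-9.75905137e-01,  4.23484796e-02, -2.14046186e-01],
       [ 2.13814391e-01, -9.98239883e-03, -9.76823299e-01]]), 't': array([0.07940728, 0.56405476, 1.09724692])}
0.1 [ 0.26210602 -0.56719374  0.24778299] [[ 9.07796402e-01  4.19410988e-01 -3.40047899e-04]
 [ 4.19411118e-01 -9.07795931e-01  9.28910703e-04]
 [ 8.09012567e-05 -9.85881664e-04 -9.99999511e-01]] 0.08543322489198679
```

View pics/top0.png

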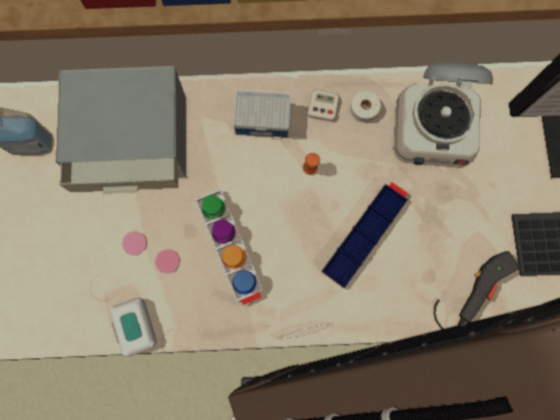

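View pics/side0.png

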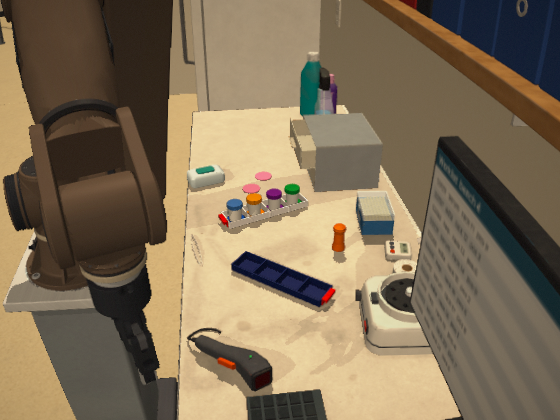

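The top view shows the white rack with green (213,206), purple (223,231), orange (233,257) and blue (244,282), and its red tab at (250,298). The navy rack runs from (338,275) to its red tab at (398,191). Counted from the tab the order is blue, orange, purple, green, so they go to navy y = -90, -30, +30, +90.

```bash
cat > h.py <<'E'
from rig import *
import cv2, numpy as np
HUE={'orange':(9,18),'blue':(102,115),'green':(50,75),'purple':(135,155)}
def ray(n,px,z):
    c=get_calibration(n);K=np.array([[c['fx'],0,c['cx']],[0,c['fy'],c['cy']],[0,0,1]])
    u=cv2.undistortPoints(np.array([[px]],float),K,np.array(c['distortion']))[0,0]
    R,t=c['R'],c['t'];C=-R.T@t;d=R.T@np.array([u[0],u[1],1]);return C+d*(z-C[2])/d[2]
def hsv(im): return cv2.cvtColor(im,cv2.COLOR_RGB2HSV)
def blobs(mask,amin):
    n,l,s,c=cv2.connectedComponentsWithStats(mask.astype(np.uint8))
    return [(s[i],c[i],l==i) for i in range(1,n) if s[i][4]>=amin]
E
python3 - <<'E'
from h import *
for n in("top","side"):
    im=cv2.imread(f"pics/{n}0.png")[:,:,::-1].copy();H=hsv(im);h,s,v=[H[...,i].astype(int) for i in range(3)]
    box=np.zeros(h.shape,bool)
    if n=="top": box[175:310,190:420]=1
    else: box[175:310,210:345]=1
    M={'orange':(h>8)&(h<20)&(s>170),'blue':(h>98)&(h<114)&(s>120)&(v>70),'green':(h>45)&(h<80)&(s>120),'purple':(h>130)&(h<155)&(s>120),'red':((h<5)|(h>175))&(s>200)&(v>120),'navy':(h>112)&(h<130)&(v<110)&(s>120)}
    for k,m in M.items():
        for s_,c,mm in blobs(m&box,25):
            z=.0535 if k in HUE else .02
            p=ray(n,c,z); print(n,k,s_.tolist(),c.round(1),p.round(4))
            if k in('navy','red'):
                r=cv2.minAreaRect(np.argwhere(mm)[:,::-1].astype(np.float32))
                P=np.array([ray(n,q,.022)[:2] for q in cv2.boxPoints(r)]);print(P.round(4).tolist(), np.linalg.norm(P-np.roll(P,1,0),axis=1).round(4),P.mean(0).round(4))
E
```

```text
top orange [223, 246, 22, 22, 389] [233.5 256.8] [0.4737 0.1405 0.0535]
top blue [233, 272, 23, 22, 354] [244.1 282.4] [0.419  0.1197 0.0535]
top green [203, 195, 21, 24, 341] [212.2 205.7] [0.5858 0.1831 0.0535]
top purple [213, 220, 22, 23, 367] [222.6 230.7] [0.5304 0.1619 0.0535]
top red [391, 184, 14, 11, 37] [397.5 189.2] [ 0.6134 -0.2263  0.02  ]
[[0.6209, -0.2104], [0.626, -0.2145], [0.6045, -0.2401], [0.5995, -0.236]] [0.0334 0.0065 0.0334 0.0065] [ 0.6127 -0.2252]
top red [243, 294, 16, 8, 31] [250.5 298.2] [0.388  0.1088 0.02  ]
[[0.3837, 0.1254], [0.3964, 0.0937], [0.3914, 0.0916], [0.3787, 0.1233]] [0.0054 0.0342 0.0054 0.0341] [0.3876 0.1085]
top navy [324, 186, 82, 100, 2664] [364.  235.8] [ 0.5119 -0.1435  0.02  ]
[[0.4402, -0.0474], [0.6246, -0.2002], [0.5865, -0.2442], [0.4045, -0.0909]] [0.0563 0.2395 0.0583 0.238 ] [ 0.514  -0.1457]
side orange [246, 193, 16, 12, 154] [253.5 198.6] [0.4752 0.1432 0.0535]
side orange [332, 223, 13, 29, 299] [338.4 237.4] [ 0.6686 -0.0639  0.0535]
side blue [228, 200, 14, 10, 128] [234.4 204.5] [0.4215 0.1192 0.0535]
side green [285, 184, 15, 11, 134] [291.8 188.7] [0.587  0.183  0.0535]
side purple [267, 189, 14, 10, 114] [273.5 194. ] [0.5325 0.1604 0.0535]
side red [219, 214, 9, 13, 54] [223.  219.2] [0.388  0.1016 0.02  ]
[[0.3742, 0.1184], [0.3852, 0.1302], [0.4041, 0.0716], [0.3933, 0.0607]] [0.0608 0.0161 0.0615 0.0153] [0.3892 0.0952]
side red [322, 288, 13, 15, 87] [328.  294.8] [ 0.611  -0.2296  0.02  ]
[[0.5925, -0.2437], [0.6212, -0.2068], [0.6289, -0.2198], [0.6002, -0.256]] [0.0145 0.0467 0.0151 0.0462] [ 0.6107 -0.2316]
side navy [232, 252, 100, 54, 2040] [281.1 277.7] [ 0.5147 -0.158   0.02  ]
[[0.3973, -0.1178], [0.4226, -0.035], [0.6239, -0.2019], [0.5908, -0.2696]] [0.2459 0.0865 0.2615 0.0753] [ 0.5087 -0.1561]
```

>>> drive_tool --commands '[{"translation": [0.5,0.97,0],"delta_rot": [0,0,-0.035]},{"translation": [0.5,0.97,0],"delta_rot": [0,0,0]},{"translation": [0.5,0.97,0],"delta_rot": [0,0,0]},{"translation": [0.5,0.97,0],"delta_rot": [0,0,0]},{"translation": [0.5,0.97,0],"delta_rot": [0,0,0]},{"translation": [0.5,0.97,0],"delta_rot": [0,0,0]},{"translation": [0.5,0.97,0],"delta_rot": [0,0,0]},{"translation": [0.5,0.97,0],"delta_rot": [0,0,0]},{"translation": [0.5,0.97,0],"delta_rot": [0,0,0]},{"translation": [0.5,0.97,0],"delta_rot": [0,0,0]},{"translation": [0.5,0.97,0],"delta_rot": [0,0,0]},{"translation": [0.5,0.97,0],"delta_rot": [0,0,0]}]' --fingers 0 --force 30

```text
t: 1.1
tool_pos: [0.3824, -0.3335, 0.2481]
tcp_rot: [[0.935, 0.355, -0.0], [0.355, -0.935, 0.0], [-0.0, -0.0, -1.0]]
contact_force: [0.6, 0.5, 0.9]
width: 0.0859
finger_force: 0.0
```

>>> drive_tool --commands '[{"translation": [0.5,0.97,0],"delta_rot": [0,0,0]},{"translation": [0.5,0.97,0],"delta_rot": [0,0,0]},{"translation": [0.5,0.97,0],"delta_rot": [0,0,0]},{"translation": [0.5,0.97,0],"delta_rot": [0,0,0]},{"translation": [0.5,0.97,0],"delta_rot": [0,0,0]},{"translation": [0.5,0.97,0],"delta_rot": [0,0,0]},{"translation": [0.5,0.97,0],"delta_rot": [0,0,0]},{"translation": [0.5,0.97,0],"delta_rot": [0,0,0]},{"translation": [0.5,0.97,0],"delta_rot": [0,0,0]},{"translation": [0.5,0.97,0],"delta_rot": [0,0,0]},{"translation": [0.5,0.97,0],"delta_rot": [0,0,0]},{"translation": [0.5,0.97,0],"delta_rot": [0,0,0]}]'

```text
t: 2.1
tool_pos: [0.5024, -0.1007, 0.2481]
tcp_rot: [[0.935, 0.355, -0.0], [0.355, -0.935, 0.0], [-0.0, -0.0, -1.0]]
contact_force: [0.9, -0.6, 0.4]
width: 0.0854
finger_force: 0.0
```

>>> drive_tool --commands '[{"translation": [-0.345,0.917,-0.5],"delta_rot": [0,0,0]},{"translation": [-0.345,0.917,-0.5],"delta_rot": [0,0,0]},{"translation": [-0.345,0.917,-0.5],"delta_rot": [0,0,0]},{"translation": [-0.345,0.917,-0.5],"delta_rot": [0,0,0]},{"translation": [-0.345,0.917,-0.5],"delta_rot": [0,0,0]},{"translation": [-0.345,0.917,-0.5],"delta_rot": [0,0,0]},{"translation": [-0.345,0.917,-0.5],"delta_rot": [0,0,0]},{"translation": [-0.345,0.917,-0.5],"delta_rot": [0,0,0]},{"translation": [-0.345,0.917,-0.5],"delta_rot": [0,0,0]},{"translation": [-0.345,0.917,-0.5],"delta_rot": [0,0,0]},{"translation": [-0.345,0.917,-0.5],"delta_rot": [0,0,0]},{"translation": [-0.345,0.917,-0.5],"delta_rot": [0,0,0]}]'

```text
t: 3.1
tool_pos: [0.4188, 0.1191, 0.1278]
tcp_rot: [[0.935, 0.355, -0.0], [0.355, -0.935, -0.0], [-0.0, 0.0, -1.0]]
contact_force: [0.8, 0.2, -0.1]
width: 0.0855
finger_force: 0.0
```

```bash
python3 - <<'E'
from h import *
a=get_image("top")[130:340,130:430];b=get_image("side")[100:310,170:470]
o=np.vstack([a,b]);cv2.imwrite("pics/c1.png",cv2.resize(o[:,:,::-1],None,fx=1.4,fy=1.4))
o=get_obs();print(o['tool_pos'],o['q'])
E
```

```text
[0.4178282  0.11976856 0.12715364] [1.26944721e-01 4.21376816e-01 2.13711747e+00 4.61799414e-05
 5.86061391e-01 1.33272760e+00]
```

View pics/c1.png

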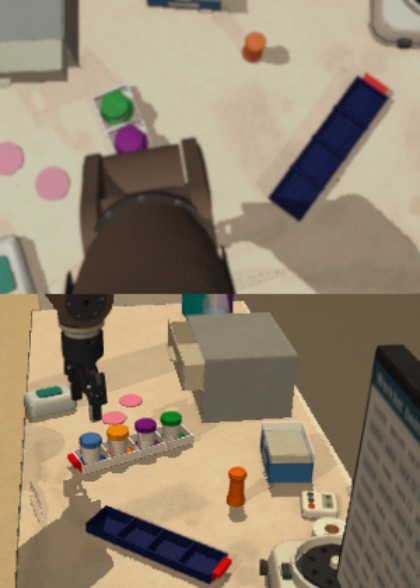

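The side crop shows the open gripper right above the blue cup (blue cap at about (90,440)). I descend and grip.

>>> drive_tool --commands '[{"translation": [0.06,0,-0.5],"delta_rot": [0,0,0]},{"translation": [0,0,-0.5],"delta_rot": [0,0,0]},{"translation": [0,0,-0.5],"delta_rot": [0,0,0]},{"translation": [0,0,-0.5],"delta_rot": [0,0,0]},{"translation": [0,0,-0.5],"delta_rot": [0,0,0]},{"translation": [0,0,-0.5],"delta_rot": [0,0,0]},{"translation": [0,0,-0.5],"delta_rot": [0,0,0]},{"translation": [0,0,-0.45],"delta_rot": [0,0,0]},{"translation": [0,0,0],"delta_rot": [0,0,0]}]'

```text
t: 3.95
tool_pos: [0.4204, 0.1178, 0.0482]
tcp_rot: [[0.935, 0.355, -0.002], [0.355, -0.935, -0.0], [-0.002, -0.0, -1.0]]
contact_force: [-0.6, -0.6, -0.5]
width: 0.0855
finger_force: 0.0
```

>>> drive_tool --commands '[{"translation": [0,0,0],"delta_rot": [0,0,0]},{"translation": [0,0,0],"delta_rot": [0,0,0]},{"translation": [0,0,0],"delta_rot": [0,0,0]},{"translation": [0,0,0],"delta_rot": [0,0,0]},{"translation": [0,0,0],"delta_rot": [0,0,0]},{"translation": [0,0,0],"delta_rot": [0,0,0]},{"translation": [0,0,0],"delta_rot": [0,0,0]},{"translation": [0,0,0],"delta_rot": [0,0,0]},{"translation": [0,0,0],"delta_rot": [0,0,0]},{"translation": [0,0,0],"delta_rot": [0,0,0]}]' --fingers 255 --force 30

```text
t: 4.78
tool_pos: [0.421, 0.1184, 0.05]
tcp_rot: [[0.935, 0.355, 0.002], [0.355, -0.935, 0.0], [0.002, 0.0, -1.0]]
contact_force: [0.1, -0.3, 5.0]
width: 0.0412
finger_force: 29.6
```

>>> drive_tool --commands '[{"translation": [0,0,0.3],"delta_rot": [0,0,0]},{"translation": [0,0,0.5],"delta_rot": [0,0,0]},{"translation": [0,0,0.6],"delta_rot": [0,0,0]},{"translation": [0,0,0.6],"delta_rot": [0,0,0]},{"translation": [0,0,0.6],"delta_rot": [0,0,0]},{"translation": [0,0,0.6],"delta_rot": [0,0,0]},{"translation": [0,0,0.5],"delta_rot": [0,0,0]},{"translation": [0,0,0.3],"delta_rot": [0,0,0]},{"translation": [0,0,0],"delta_rot": [0,0,0]}]'

```text
t: 5.53
tool_pos: [0.4209, 0.1184, 0.1307]
tcp_rot: [[0.935, 0.355, 0.002], [0.355, -0.935, 0.0], [0.002, 0.001, -1.0]]
contact_force: [0.4, -0.3, -0.9]
width: 0.0411
finger_force: 30.4
```

>>> drive_tool --commands '[{"translation": [0.1,-0.858,0],"delta_rot": [0,0,-0.044]},{"translation": [0.1,-0.858,0],"delta_rot": [0,0,-0.044]},{"translation": [0.1,-0.858,0],"delta_rot": [0,0,-0.044]},{"translation": [0.1,-0.858,0],"delta_rot": [0,0,-0.044]},{"translation": [0.1,-0.858,0],"delta_rot": [0,0,-0.044]},{"translation": [0.1,-0.858,0],"delta_rot": [0,0,-0.044]},{"translation": [0.1,-0.858,0],"delta_rot": [0,0,-0.044]},{"translation": [0.1,-0.858,0],"delta_rot": [0,0,-0.044]},{"translation": [0.1,-0.858,0],"delta_rot": [0,0,-0.044]},{"translation": [0.1,-0.858,0],"delta_rot": [0,0,-0.044]},{"translation": [0.1,-0.858,0],"delta_rot": [0,0,-0.044]},{"translation": [0.1,-0.858,0],"delta_rot": [0,0,-0.044]}]'

```text
t: 6.53
tool_pos: [0.4443, -0.0884, 0.1289]
tcp_rot: [[0.766, -0.642, -0.001], [-0.642, -0.766, 0.0], [-0.001, 0.0, -1.0]]
contact_force: [1.5, 0.4, -0.2]
width: 0.0413
finger_force: 30.4
```

```bash
python3 - <<'E'
from h import *
a=get_image("top")[130:340,130:430];b=get_image("side")[100:310,170:470]
o=np.vstack([a,b]);cv2.imwrite("pics/c2.png",cv2.resize(o[:,:,::-1],None,fx=1.4,fy=1.4))
o=get_obs();print(o['tool_pos'],o['tcp_rot'],o['q'])
E
```

```text
[ 0.44477897 -0.08924916  0.12889608] [[ 7.66263403e-01 -6.42526560e-01 -1.30849462e-04]
 [-6.42526573e-01 -7.66263391e-01 -1.38235256e-04]
 [-1.14453294e-05  1.89998874e-04 -9.99999982e-01]] [-3.43720851e-01  4.36832133e-01  2.09343989e+00 -3.03555948e-04
  6.11397264e-01  1.92511504e+00]
```

View pics/c2.png

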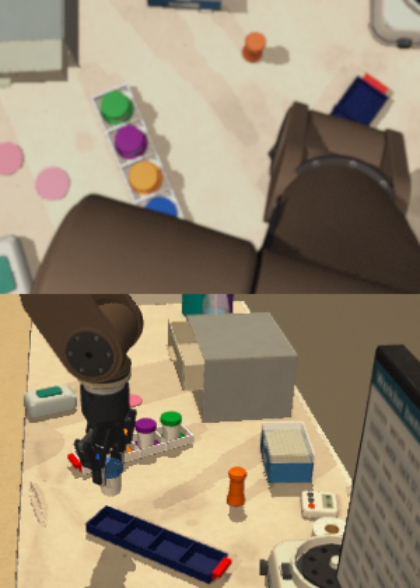

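Blue is held upright, with its disc exposed at (162,208). The cup hangs over the near end of the navy rack. I lower it.

>>> drive_tool --commands '[{"translation": [0,0.05,-0.5],"delta_rot": [0,0,0]},{"translation": [0,0,-0.55],"delta_rot": [0,0,0]},{"translation": [0,0,-0.55],"delta_rot": [0,0,0]},{"translation": [0,0,-0.55],"delta_rot": [0,0,0]},{"translation": [0,0,-0.55],"delta_rot": [0,0,0]},{"translation": [0,0,-0.5],"delta_rot": [0,0,0]},{"translation": [0,0,-0.35],"delta_rot": [0,0,0]},{"translation": [0,0,-0.2],"delta_rot": [0,0,0]},{"translation": [0,0,-0.15],"delta_rot": [0,0,0]},{"translation": [0,0,0],"delta_rot": [0,0,0]}]'

```text
t: 7.47
tool_pos: [0.4444, -0.0864, 0.051]
tcp_rot: [[0.77, -0.639, -0.001], [-0.639, -0.77, 0.0], [-0.001, 0.0, -1.0]]
contact_force: [0.7, 0.9, -1.3]
width: 0.0414
finger_force: 30.4
```

Open, then lift clear.

>>> drive_tool --commands '[{"translation": [0,0,0],"delta_rot": [0,0,0]},{"translation": [0,0,0],"delta_rot": [0,0,0]},{"translation": [0,0,0],"delta_rot": [0,0,0]},{"translation": [0,0,0],"delta_rot": [0,0,0]},{"translation": [0,0,0],"delta_rot": [0,0,0]},{"translation": [0,0,0],"delta_rot": [0,0,0]},{"translation": [0,0,0],"delta_rot": [0,0,0]},{"translation": [0,0,0],"delta_rot": [0,0,0]}]' --fingers 0

```text
t: 8.13
tool_pos: [0.4446, -0.0866, 0.0514]
tcp_rot: [[0.769, -0.639, 0.0], [-0.639, -0.769, -0.0], [0.0, 0.0, -1.0]]
contact_force: [-0.5, 0.1, -0.7]
width: 0.0855
finger_force: 0.0
```

>>> drive_tool --commands '[{"translation": [0,0,0.5],"delta_rot": [0,0,0]},{"translation": [0,0,0.8],"delta_rot": [0,0,0]},{"translation": [0,0,0.8],"delta_rot": [0,0,0]},{"translation": [0,0,0.8],"delta_rot": [0,0,0]},{"translation": [0,0,0.8],"delta_rot": [0,0,0]},{"translation": [0,0,0.3],"delta_rot": [0,0,0]}]'

```text
t: 8.63
tool_pos: [0.445, -0.0868, 0.133]
tcp_rot: [[0.769, -0.639, 0.002], [-0.639, -0.769, -0.001], [0.002, -0.001, -1.0]]
contact_force: [0.4, -0.8, -0.3]
width: 0.0856
finger_force: 0.0
```

>>> drive_tool --commands '[{"translation": [0.122,0.95,0],"delta_rot": [0,0,0.044]},{"translation": [0.122,0.95,0],"delta_rot": [0,0,0.044]},{"translation": [0.122,0.95,0],"delta_rot": [0,0,0.044]},{"translation": [0.122,0.95,0],"delta_rot": [0,0,0.044]},{"translation": [0.122,0.95,0],"delta_rot": [0,0,0.044]},{"translation": [0.122,0.95,0],"delta_rot": [0,0,0.044]},{"translation": [0.122,0.95,0],"delta_rot": [0,0,0.044]},{"translation": [0.122,0.95,0],"delta_rot": [0,0,0.044]},{"translation": [0.122,0.95,0],"delta_rot": [0,0,0.044]},{"translation": [0.122,0.95,0],"delta_rot": [0,0,0.044]},{"translation": [0.122,0.95,0],"delta_rot": [0,0,0.044]},{"translation": [0.122,0.95,0],"delta_rot": [0,0,0.044]}]'

```text
t: 9.63
tool_pos: [0.4737, 0.1423, 0.1308]
tcp_rot: [[0.933, 0.359, -0.0], [0.359, -0.933, -0.0], [-0.0, 0.0, -1.0]]
contact_force: [0.5, -0.0, -0.2]
width: 0.0855
finger_force: 0.0
```

```bash
python3 - <<'E'
from h import *
A=get_image("top");B=get_image("side")
o=np.vstack([A[130:340,230:430],B[200:310,220:420]]);cv2.imwrite("pics/c3.png",cv2.resize(o[:,:,::-1],None,fx=1.8,fy=1.8))
for n,im in(("top",A),("side",B)):
    H=hsv(im);h,s,v=[H[...,i].astype(int) for i in range(3)]
    m=(h>98)&(h<114)&(s>120)&(v>70);m[:,:(300 if n=="top" else 215)]=0;m[:175]=0;m[310:]=0;m[:,400:]=0
    for s_,c,_ in blobs(m,60):
        p=ray(n,c,.0535);d=p[:2]-[.514,-.145];print(n,s_,c.round(1),p.round(4),'navy y',d@[.769,-.639],'x',d@[.639,.769])
o=get_obs();print(o['tool_pos'],o['tcp_rot'])
E
```

```text
top [332 254  21  21 308] [342.4 263.5] [ 0.4496 -0.0876  0.0535] navy y -0.08625967143716687 x 0.00299756559867264
side [227 214  18   8  88] [235.2 217. ] [0.4206 0.0582 0.0535] navy y -0.20164572096690514 x 0.09660714241072069
side [362 221  32  14 394] [377.3 227. ] [ 0.7771 -0.0331  0.0535] navy y 0.13076814667917314 x 0.25417987006274245
side [241 243  17  14 192] [248.9 249.8] [ 0.4464 -0.0862  0.0535] navy y -0.08961256032358016 x 0.002009429812906721
[0.47388415 0.14319722 0.13082426] [[ 9.33136678e-01  3.59521820e-01 -2.75896546e-05]
 [ 3.59521821e-01 -9.33136676e-01  5.40578564e-05]
 [-6.30993961e-06 -6.03624514e-05 -9.99999998e-01]]
```

View pics/c3.png

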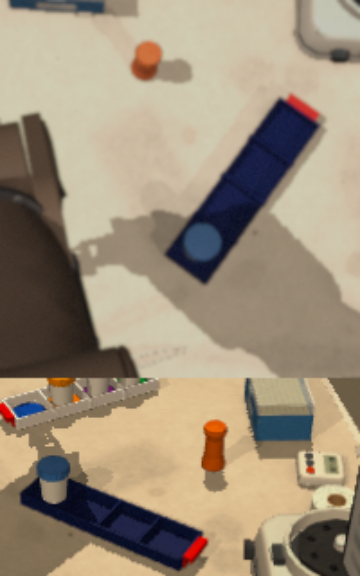

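Blue stands upright in the end place (202,243 in the crop), at navy y ≈ -88 and x ≈ +2 mm. Next is orange.

>>> drive_tool --commands '[{"translation": [0,-0.08,-0.5],"delta_rot": [0,0,0]},{"translation": [0,0,-0.5],"delta_rot": [0,0,0]},{"translation": [0,0,-0.5],"delta_rot": [0,0,0]},{"translation": [0,0,-0.5],"delta_rot": [0,0,0]},{"translation": [0,0,-0.5],"delta_rot": [0,0,0]},{"translation": [0,0,-0.5],"delta_rot": [0,0,0]},{"translation": [0,0,-0.5],"delta_rot": [0,0,0]},{"translation": [0,0,-0.5],"delta_rot": [0,0,0]},{"translation": [0,0,-0.05],"delta_rot": [0,0,0]}]'

```text
t: 10.48
tool_pos: [0.4733, 0.1396, 0.0485]
tcp_rot: [[0.935, 0.355, -0.002], [0.355, -0.935, -0.0], [-0.002, -0.0, -1.0]]
contact_force: [1.1, 0.8, -0.4]
width: 0.0853
finger_force: 0.0
```

>>> drive_tool --commands '[{"translation": [0,0,0],"delta_rot": [0,0,0]},{"translation": [0,0,0],"delta_rot": [0,0,0]},{"translation": [0,0,0],"delta_rot": [0,0,0]},{"translation": [0,0,0],"delta_rot": [0,0,0]},{"translation": [0,0,0],"delta_rot": [0,0,0]},{"translation": [0,0,0],"delta_rot": [0,0,0]},{"translation": [0,0,0],"delta_rot": [0,0,0]},{"translation": [0,0,0],"delta_rot": [0,0,0]},{"translation": [0,0,0],"delta_rot": [0,0,0]},{"translation": [0,0,0],"delta_rot": [0,0,0]}]' --fingers 255

```text
t: 11.32
tool_pos: [0.4743, 0.1399, 0.0509]
tcp_rot: [[0.935, 0.355, 0.002], [0.355, -0.935, 0.0], [0.001, 0.0, -1.0]]
contact_force: [-0.4, 0.0, 7.1]
width: 0.0408
finger_force: 29.9
```

>>> drive_tool --commands '[{"translation": [0,0,0.3],"delta_rot": [0,0,0]},{"translation": [0,0,0.5],"delta_rot": [0,0,0]},{"translation": [0,0,0.6],"delta_rot": [0,0,0]},{"translation": [0,0,0.6],"delta_rot": [0,0,0]},{"translation": [0,0,0.6],"delta_rot": [0,0,0]},{"translation": [0,0,0.6],"delta_rot": [0,0,0]},{"translation": [0,0,0.5],"delta_rot": [0,0,0]},{"translation": [0,0,0.3],"delta_rot": [0,0,0]},{"translation": [0,0,0],"delta_rot": [0,0,0]}]'

```text
t: 12.07
tool_pos: [0.4742, 0.1399, 0.1318]
tcp_rot: [[0.935, 0.355, 0.002], [0.355, -0.935, 0.0], [0.002, 0.001, -1.0]]
contact_force: [0.3, -0.6, -0.1]
width: 0.0411
finger_force: 30.4
```

>>> drive_tool --commands '[{"translation": [0.07,-0.95,0],"delta_rot": [0,0,-0.044]},{"translation": [0.07,-0.95,0],"delta_rot": [0,0,-0.044]},{"translation": [0.07,-0.95,0],"delta_rot": [0,0,-0.044]},{"translation": [0.07,-0.95,0],"delta_rot": [0,0,-0.044]},{"translation": [0.07,-0.95,0],"delta_rot": [0,0,-0.044]},{"translation": [0.07,-0.95,0],"delta_rot": [0,0,-0.044]},{"translation": [0.07,-0.95,0],"delta_rot": [0,0,-0.044]},{"translation": [0.07,-0.95,0],"delta_rot": [0,0,-0.044]},{"translation": [0.07,-0.95,0],"delta_rot": [0,0,-0.044]},{"translation": [0.07,-0.95,0],"delta_rot": [0,0,-0.044]},{"translation": [0.07,-0.95,0],"delta_rot": [0,0,-0.044]},{"translation": [0.07,-0.95,0],"delta_rot": [0,0,-0.044]}]'

```text
t: 13.07
tool_pos: [0.4904, -0.0891, 0.1298]
tcp_rot: [[0.766, -0.642, -0.001], [-0.642, -0.766, 0.0], [-0.001, 0.0, -1.0]]
contact_force: [0.0, 0.8, 0.9]
width: 0.0409
finger_force: 30.5
```

>>> drive_tool --commands '[{"translation": [0,-0.94,0],"delta_rot": [0,0,0]},{"translation": [0,-0.94,0],"delta_rot": [0,0,0]},{"translation": [0,0,0],"delta_rot": [0,0,0]},{"translation": [0,0,0],"delta_rot": [0,0,0]},{"translation": [0,0,-0.5],"delta_rot": [0,0,0]},{"translation": [0,0,-0.5],"delta_rot": [0,0,0]},{"translation": [0,0,-0.5],"delta_rot": [0,0,0]},{"translation": [0,0,0],"delta_rot": [0,0,0]}]'

```text
t: 13.73
tool_pos: [0.4898, -0.1249, 0.098]
tcp_rot: [[0.77, -0.638, -0.003], [-0.638, -0.77, 0.001], [-0.003, 0.001, -1.0]]
contact_force: [0.5, 0.1, -0.7]
width: 0.0408
finger_force: 30.5
```

>>> drive_tool --commands '[{"translation": [0,0,-0.5],"delta_rot": [0,0,0]},{"translation": [0,0,-0.5],"delta_rot": [0,0,0]},{"translation": [0,0,-0.5],"delta_rot": [0,0,0]},{"translation": [0,0,-0.4],"delta_rot": [0,0,0]},{"translation": [0,0,-0.25],"delta_rot": [0,0,0]},{"translation": [0,0,-0.2],"delta_rot": [0,0,0]},{"translation": [0,0,0],"delta_rot": [0,0,0]},{"translation": [0,0,0],"delta_rot": [0,0,0]}]'

```text
t: 14.4
tool_pos: [0.4906, -0.1258, 0.0533]
tcp_rot: [[0.769, -0.639, -0.0], [-0.639, -0.769, -0.0], [-0.0, 0.0, -1.0]]
contact_force: [-0.1, -0.4, -0.4]
width: 0.041
finger_force: 30.5
```

Down 2 mm more, release and lift.

>>> drive_tool --commands '[{"translation": [0,0,-0.1],"delta_rot": [0,0,0]},{"translation": [0,0,0],"delta_rot": [0,0,0]}]'

```text
t: 14.57
tool_pos: [0.4907, -0.1259, 0.0515]
tcp_rot: [[0.769, -0.639, 0.0], [-0.639, -0.769, -0.0], [0.0, -0.0, -1.0]]
contact_force: [-0.2, -0.0, -0.0]
width: 0.0414
finger_force: 30.5
```

>>> drive_tool --commands '[{"translation": [0,0,0],"delta_rot": [0,0,0]},{"translation": [0,0,0],"delta_rot": [0,0,0]},{"translation": [0,0,0],"delta_rot": [0,0,0]},{"translation": [0,0,0],"delta_rot": [0,0,0]},{"translation": [0,0,0],"delta_rot": [0,0,0]},{"translation": [0,0,0],"delta_rot": [0,0,0]},{"translation": [0,0,0],"delta_rot": [0,0,0]},{"translation": [0,0,0],"delta_rot": [0,0,0]}]' --fingers 0

```text
t: 15.23
tool_pos: [0.4906, -0.1258, 0.0513]
tcp_rot: [[0.769, -0.639, -0.0], [-0.639, -0.769, -0.0], [0.0, 0.0, -1.0]]
contact_force: [0.1, -0.4, 1.0]
width: 0.0852
finger_force: 0.0
```

>>> drive_tool --commands '[{"translation": [0,0,0.5],"delta_rot": [0,0,0]},{"translation": [0,0,0.8],"delta_rot": [0,0,0]},{"translation": [0,0,0.8],"delta_rot": [0,0,0]},{"translation": [0,0,0.8],"delta_rot": [0,0,0]},{"translation": [0,0,0.8],"delta_rot": [0,0,0]},{"translation": [0,0,0.3],"delta_rot": [0,0,0]}]'

```text
t: 15.73
tool_pos: [0.4912, -0.126, 0.1338]
tcp_rot: [[0.769, -0.639, 0.003], [-0.639, -0.769, -0.001], [0.003, -0.001, -1.0]]
contact_force: [-0.4, 0.4, -1.3]
width: 0.0854
finger_force: 0.0
```

>>> drive_tool --commands '[{"translation": [0.133,0.957,0],"delta_rot": [0,0,0.044]},{"translation": [0.133,0.957,0],"delta_rot": [0,0,0.044]},{"translation": [0.133,0.957,0],"delta_rot": [0,0,0.044]},{"translation": [0.133,0.957,0],"delta_rot": [0,0,0.044]},{"translation": [0.133,0.957,0],"delta_rot": [0,0,0.044]},{"translation": [0.133,0.957,0],"delta_rot": [0,0,0.044]},{"translation": [0.133,0.957,0],"delta_rot": [0,0,0.044]},{"translation": [0.133,0.957,0],"delta_rot": [0,0,0.044]},{"translation": [0.133,0.957,0],"delta_rot": [0,0,0.044]},{"translation": [0.133,0.957,0],"delta_rot": [0,0,0.044]},{"translation": [0.133,0.957,0],"delta_rot": [0,0,0.044]},{"translation": [0.133,0.957,0],"delta_rot": [0,0,0.044]}]'

```text
t: 16.73
tool_pos: [0.5224, 0.1048, 0.1313]
tcp_rot: [[0.933, 0.359, -0.0], [0.359, -0.933, -0.0], [-0.0, 0.0, -1.0]]
contact_force: [-0.1, 0.3, 0.6]
width: 0.0858
finger_force: 0.0
```

>>> drive_tool --commands '[{"translation": [0.133,0.957,0],"delta_rot": [0,0,0]},{"translation": [0.133,0.957,0],"delta_rot": [0,0,0]},{"translation": [0.133,0.957,0],"delta_rot": [0,0,0]},{"translation": [0,0,0],"delta_rot": [0,0,0]},{"translation": [0,0,0],"delta_rot": [0,0,0]}]'

```text
t: 17.15
tool_pos: [0.5303, 0.1618, 0.1312]
tcp_rot: [[0.934, 0.356, -0.0], [0.356, -0.934, -0.0], [-0.0, 0.0, -1.0]]
contact_force: [-0.2, 0.5, 0.5]
width: 0.0857
finger_force: 0.0
```

```bash
python3 - <<'E'
from h import *
A=get_image("top");B=get_image("side")
o=np.vstack([A[130:340,190:430],B[170:310,210:450]]);cv2.imwrite("pics/c4.png",cv2.resize(o[:,:,::-1],None,fx=1.6,fy=1.6))
for n,im in(("top",A),("side",B)):
    H=hsv(im);h,s,v=[H[...,i].astype(int) for i in range(3)]
    m=(h>8)&(h<20)&(s>150);m[:,:(300 if n=="top" else 215)]=0;m[:175]=0;m[310:]=0;m[:,400:]=0
    for s_,c,_ in blobs(m,60):
        p=ray(n,c,.0535);d=p[:2]-[.514,-.145];print(n,s_,c.round(1),p.round(4),'navy y',d@[.769,-.639],'x',d@[.639,.769])
E
```

```text
top [349 231  22  21 349] [359.7 240.7] [ 0.4962 -0.1275  0.0535] navy y -0.024893293358752094 x 0.002099260690974481
side [247 208  18   8 100] [254.9 211.2] [0.4739 0.0792 0.0535] navy y -0.17403276468137321 x 0.1467775298007397
side [332 223  14  29 314] [338.5 237.3] [ 0.6688 -0.0638  0.0535] navy y 0.06713035655399574 x 0.16132104014672108
side [262 252  19  15 240] [270.8 258.9] [ 0.4944 -0.1274  0.0535] navy y -0.026338285204143146 x 0.001010949544841995
```

View pics/c4.png

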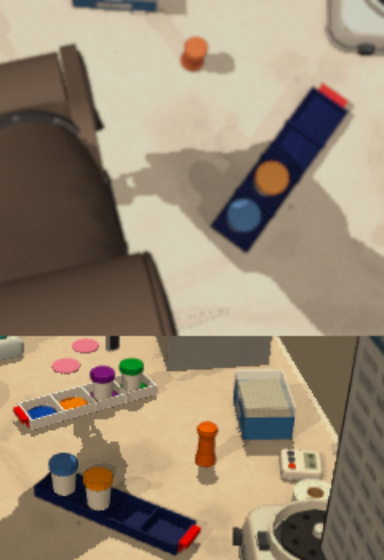

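Blue and orange stand upright in the two near places, orange at navy y ≈ -26 and x ≈ +1. Next is purple.

>>> drive_tool --commands '[{"translation": [0,0,-0.5],"delta_rot": [0,0,0]},{"translation": [0,0,-0.5],"delta_rot": [0,0,0]},{"translation": [0,0,-0.5],"delta_rot": [0,0,0]},{"translation": [0,0,-0.5],"delta_rot": [0,0,0]},{"translation": [0,0,-0.5],"delta_rot": [0,0,0]},{"translation": [0,0,-0.5],"delta_rot": [0,0,0]},{"translation": [0,0,-0.5],"delta_rot": [0,0,0]},{"translation": [0,0,-0.5],"delta_rot": [0,0,0]},{"translation": [0,0,-0.1],"delta_rot": [0,0,0]},{"translation": [0,0,0],"delta_rot": [0,0,0]}]'

```text
t: 18.08
tool_pos: [0.5302, 0.1613, 0.0484]
tcp_rot: [[0.935, 0.355, -0.001], [0.355, -0.935, -0.0], [-0.001, -0.0, -1.0]]
contact_force: [0.1, -0.7, 0.3]
width: 0.0852
finger_force: 0.0
```

>>> drive_tool --commands '[{"translation": [0,0,0],"delta_rot": [0,0,0]},{"translation": [0,0,0],"delta_rot": [0,0,0]},{"translation": [0,0,0],"delta_rot": [0,0,0]},{"translation": [0,0,0],"delta_rot": [0,0,0]},{"translation": [0,0,0],"delta_rot": [0,0,0]},{"translation": [0,0,0],"delta_rot": [0,0,0]},{"translation": [0,0,0],"delta_rot": [0,0,0]},{"translation": [0,0,0],"delta_rot": [0,0,0]},{"translation": [0,0,0],"delta_rot": [0,0,0]},{"translation": [0,0,0],"delta_rot": [0,0,0]}]' --fingers 255

```text
t: 18.92
tool_pos: [0.5309, 0.1614, 0.0499]
tcp_rot: [[0.935, 0.355, 0.001], [0.355, -0.935, 0.0], [0.001, 0.0, -1.0]]
contact_force: [-0.4, 0.3, 5.7]
width: 0.0414
finger_force: 29.9
```

>>> drive_tool --commands '[{"translation": [0,0,0.3],"delta_rot": [0,0,0]},{"translation": [0,0,0.5],"delta_rot": [0,0,0]},{"translation": [0,0,0.6],"delta_rot": [0,0,0]},{"translation": [0,0,0.6],"delta_rot": [0,0,0]},{"translation": [0,0,0.6],"delta_rot": [0,0,0]},{"translation": [0,0,0.6],"delta_rot": [0,0,0]},{"translation": [0,0,0.5],"delta_rot": [0,0,0]},{"translation": [0,0,0.3],"delta_rot": [0,0,0]},{"translation": [0,0,0],"delta_rot": [0,0,0]}]'

```text
t: 19.67
tool_pos: [0.5309, 0.1614, 0.1308]
tcp_rot: [[0.935, 0.355, 0.002], [0.355, -0.935, 0.0], [0.002, 0.0, -1.0]]
contact_force: [-0.2, -0.4, 0.2]
width: 0.0412
finger_force: 30.4
```

>>> drive_tool --commands '[{"translation": [0.0135,-0.954,0],"delta_rot": [0,0,-0.044]},{"translation": [0.0135,-0.954,0],"delta_rot": [0,0,-0.044]},{"translation": [0.0135,-0.954,0],"delta_rot": [0,0,-0.044]},{"translation": [0.0135,-0.954,0],"delta_rot": [0,0,-0.044]},{"translation": [0.0135,-0.954,0],"delta_rot": [0,0,-0.044]},{"translation": [0.0135,-0.954,0],"delta_rot": [0,0,-0.044]},{"translation": [0.0135,-0.954,0],"delta_rot": [0,0,-0.044]},{"translation": [0.0135,-0.954,0],"delta_rot": [0,0,-0.044]},{"translation": [0.0135,-0.954,0],"delta_rot": [0,0,-0.044]},{"translation": [0.0135,-0.954,0],"delta_rot": [0,0,-0.044]},{"translation": [0.0135,-0.954,0],"delta_rot": [0,0,-0.044]},{"translation": [0.0135,-0.954,0],"delta_rot": [0,0,-0.044]}]'

```text
t: 20.67
tool_pos: [0.5334, -0.0686, 0.1288]
tcp_rot: [[0.766, -0.642, -0.001], [-0.642, -0.766, 0.0], [-0.001, 0.001, -1.0]]
contact_force: [-0.1, 0.2, -0.4]
width: 0.041
finger_force: 30.4
```

>>> drive_tool --commands '[{"translation": [0.0135,-0.954,0],"delta_rot": [0,0,0]},{"translation": [0.0135,-0.954,0],"delta_rot": [0,0,0]},{"translation": [0.0135,-0.954,0],"delta_rot": [0,0,0]},{"translation": [0.0135,-0.954,0],"delta_rot": [0,0,0]},{"translation": [0.0135,-0.954,0],"delta_rot": [0,0,0]},{"translation": [0,0,0],"delta_rot": [0,0,0]},{"translation": [0,0,0],"delta_rot": [0,0,0]},{"translation": [0,0,-0.5],"delta_rot": [0,0,0]},{"translation": [0,0,-0.5],"delta_rot": [0,0,0]},{"translation": [0,0,-0.5],"delta_rot": [0,0,0]},{"translation": [0,0,0],"delta_rot": [0,0,0]},{"translation": [0,0,0],"delta_rot": [0,0,0]}]'

```text
t: 21.67
tool_pos: [0.5348, -0.1624, 0.0983]
tcp_rot: [[0.77, -0.639, -0.002], [-0.639, -0.77, 0.001], [-0.002, 0.001, -1.0]]
contact_force: [0.2, 0.5, 0.1]
width: 0.041
finger_force: 30.4
```

>>> drive_tool --commands '[{"translation": [0,0,-0.5],"delta_rot": [0,0,0]},{"translation": [0,0,-0.5],"delta_rot": [0,0,0]},{"translation": [0,0,-0.5],"delta_rot": [0,0,0]},{"translation": [0,0,-0.4],"delta_rot": [0,0,0]},{"translation": [0,0,-0.25],"delta_rot": [0,0,0]},{"translation": [0,0,-0.2],"delta_rot": [0,0,0]},{"translation": [0,0,-0.05],"delta_rot": [0,0,0]},{"translation": [0,0,0],"delta_rot": [0,0,0]}]'

```text
t: 22.33
tool_pos: [0.5351, -0.1631, 0.0511]
tcp_rot: [[0.769, -0.639, -0.0], [-0.639, -0.769, 0.0], [-0.0, 0.0, -1.0]]
contact_force: [-0.5, 0.4, -0.7]
width: 0.0414
finger_force: 30.4
```

>>> drive_tool --commands '[{"translation": [0,0,-0.03],"delta_rot": [0,0,0]},{"translation": [0,0,0],"delta_rot": [0,0,0]},{"translation": [0,0,0],"delta_rot": [0,0,0]},{"translation": [0,0,0],"delta_rot": [0,0,0]},{"translation": [0,0,0],"delta_rot": [0,0,0]},{"translation": [0,0,0],"delta_rot": [0,0,0]},{"translation": [0,0,0],"delta_rot": [0,0,0]},{"translation": [0,0,0],"delta_rot": [0,0,0]}]' --fingers 0

```text
t: 23.0
tool_pos: [0.5351, -0.1631, 0.0508]
tcp_rot: [[0.769, -0.639, -0.0], [-0.639, -0.769, -0.0], [0.0, 0.0, -1.0]]
contact_force: [-0.4, 0.4, 0.2]
width: 0.0855
finger_force: 0.0
```

>>> drive_tool --commands '[{"translation": [0,0,0.5],"delta_rot": [0,0,0]},{"translation": [0,0,0.8],"delta_rot": [0,0,0]},{"translation": [0,0,0.8],"delta_rot": [0,0,0]},{"translation": [0,0,0.8],"delta_rot": [0,0,0]},{"translation": [0,0,0.8],"delta_rot": [0,0,0]},{"translation": [0,0,0.3],"delta_rot": [0,0,0]}]'

```text
t: 23.5
tool_pos: [0.5357, -0.1633, 0.1334]
tcp_rot: [[0.769, -0.639, 0.003], [-0.639, -0.769, -0.001], [0.003, -0.001, -1.0]]
contact_force: [0.7, -0.0, 0.6]
width: 0.0855
finger_force: 0.0
```

>>> drive_tool --commands '[{"translation": [0.142,0.961,0],"delta_rot": [0,0,0.044]},{"translation": [0.142,0.961,0],"delta_rot": [0,0,0.044]},{"translation": [0.142,0.961,0],"delta_rot": [0,0,0.044]},{"translation": [0.142,0.961,0],"delta_rot": [0,0,0.044]},{"translation": [0.142,0.961,0],"delta_rot": [0,0,0.044]},{"translation": [0.142,0.961,0],"delta_rot": [0,0,0.044]},{"translation": [0.142,0.961,0],"delta_rot": [0,0,0.044]},{"translation": [0.142,0.961,0],"delta_rot": [0,0,0.044]},{"translation": [0.142,0.961,0],"delta_rot": [0,0,0.044]},{"translation": [0.142,0.961,0],"delta_rot": [0,0,0.044]},{"translation": [0.142,0.961,0],"delta_rot": [0,0,0.044]},{"translation": [0.142,0.961,0],"delta_rot": [0,0,0.044]}]'

```text
t: 24.5
tool_pos: [0.5691, 0.0685, 0.1307]
tcp_rot: [[0.933, 0.359, -0.0], [0.359, -0.933, -0.0], [-0.0, 0.0, -1.0]]
contact_force: [-0.1, -0.7, 0.4]
width: 0.0852
finger_force: 0.0
```

>>> drive_tool --commands '[{"translation": [0.142,0.961,0],"delta_rot": [0,0,0]},{"translation": [0.142,0.961,0],"delta_rot": [0,0,0]},{"translation": [0.142,0.961,0],"delta_rot": [0,0,0]},{"translation": [0.142,0.961,0],"delta_rot": [0,0,0]},{"translation": [0.142,0.961,0],"delta_rot": [0,0,0]},{"translation": [0.142,0.961,0],"delta_rot": [0,0,0]},{"translation": [0,0,0],"delta_rot": [0,0,0]},{"translation": [0,0,0],"delta_rot": [0,0,0]}]'

```text
t: 25.17
tool_pos: [0.586, 0.1835, 0.1306]
tcp_rot: [[0.934, 0.356, -0.0], [0.356, -0.934, -0.0], [-0.0, 0.0, -1.0]]
contact_force: [0.1, -0.1, -1.0]
width: 0.0854
finger_force: 0.0
```

```bash
python3 - <<'E'
from h import *
A=get_image("top");B=get_image("side")
o=np.vstack([A[130:340,190:430],B[140:310,210:450]]);cv2.imwrite("pics/c5.png",cv2.resize(o[:,:,::-1],None,fx=1.5,fy=1.5))
for n,im in(("top",A),("side",B)):
    H=hsv(im);h,s,v=[H[...,i].astype(int) for i in range(3)]
    m=(h>130)&(h<160)&(s>100);m[:,:(300 if n=="top" else 215)]=0;m[:175]=0;m[310:]=0;m[:,400:]=0
    for s_,c,_ in blobs(m,60):
        p=ray(n,c,.0535);d=p[:2]-[.514,-.145];print(n,s_,c.round(1),p.round(4),'navy y',d@[.769,-.639],'x',d@[.639,.769])
E
```

```text
top [365 209  23  23 395] [376.2 219.6] [ 0.5402 -0.1663  0.0535] navy y 0.03382615581539228 x 0.0003579399537397415
side [267 203  16   8  79] [273.9 205.9] [0.5267 0.0989 0.0535] navy y -0.14603393096586895 x 0.19565446573371872
side [282 261  19  15 244] [291.3 268. ] [ 0.5371 -0.1662  0.0535] navy y 0.03128905682800105 x -0.001549142733956987
```

View pics/c5.png

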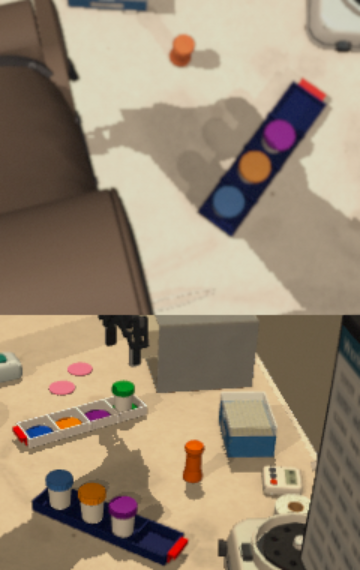

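Blue, orange and purple all stand upright in place, and the gripper is over green (side crop 123,385). Last cup.

>>> drive_tool --commands '[{"translation": [0,0,-0.5],"delta_rot": [0,0,0]},{"translation": [0,0,-0.5],"delta_rot": [0,0,0]},{"translation": [0,0,-0.5],"delta_rot": [0,0,0]},{"translation": [0,0,-0.5],"delta_rot": [0,0,0]},{"translation": [0,0,-0.5],"delta_rot": [0,0,0]},{"translation": [0,0,-0.5],"delta_rot": [0,0,0]},{"translation": [0,0,-0.5],"delta_rot": [0,0,0]},{"translation": [0,0,-0.5],"delta_rot": [0,0,0]},{"translation": [0,0,-0.1],"delta_rot": [0,0,0]},{"translation": [0,0,0],"delta_rot": [0,0,0]}]'

```text
t: 26.1
tool_pos: [0.5859, 0.1828, 0.0478]
tcp_rot: [[0.935, 0.355, -0.001], [0.355, -0.935, -0.0], [-0.001, -0.0, -1.0]]
contact_force: [-0.4, 0.2, -0.5]
width: 0.0857
finger_force: 0.0
```

>>> drive_tool --commands '[{"translation": [0,0,0],"delta_rot": [0,0,0]},{"translation": [0,0,0],"delta_rot": [0,0,0]},{"translation": [0,0,0],"delta_rot": [0,0,0]},{"translation": [0,0,0],"delta_rot": [0,0,0]},{"translation": [0,0,0],"delta_rot": [0,0,0]},{"translation": [0,0,0],"delta_rot": [0,0,0]},{"translation": [0,0,0],"delta_rot": [0,0,0]},{"translation": [0,0,0],"delta_rot": [0,0,0]},{"translation": [0,0,0],"delta_rot": [0,0,0]},{"translation": [0,0,0],"delta_rot": [0,0,0]}]' --fingers 255

```text
t: 26.93
tool_pos: [0.5866, 0.183, 0.0494]
tcp_rot: [[0.935, 0.355, 0.001], [0.355, -0.935, 0.0], [0.001, 0.0, -1.0]]
contact_force: [-0.0, 1.1, 6.2]
width: 0.0411
finger_force: 30.1
```

>>> drive_tool --commands '[{"translation": [0,0,0.3],"delta_rot": [0,0,0]},{"translation": [0,0,0.5],"delta_rot": [0,0,0]},{"translation": [0,0,0.6],"delta_rot": [0,0,0]},{"translation": [0,0,0.6],"delta_rot": [0,0,0]},{"translation": [0,0,0.6],"delta_rot": [0,0,0]},{"translation": [0,0,0.6],"delta_rot": [0,0,0]},{"translation": [0,0,0.5],"delta_rot": [0,0,0]},{"translation": [0,0,0.3],"delta_rot": [0,0,0]},{"translation": [0,0,0],"delta_rot": [0,0,0]}]'

```text
t: 27.68
tool_pos: [0.5867, 0.183, 0.1304]
tcp_rot: [[0.935, 0.355, 0.002], [0.355, -0.935, 0.0], [0.002, 0.001, -1.0]]
contact_force: [-0.6, 0.2, 0.6]
width: 0.0414
finger_force: 30.4
```

>>> drive_tool --commands '[{"translation": [-0.0125,-0.96,0],"delta_rot": [0,0,-0.044]},{"translation": [-0.0125,-0.96,0],"delta_rot": [0,0,-0.044]},{"translation": [-0.0125,-0.96,0],"delta_rot": [0,0,-0.044]},{"translation": [-0.0125,-0.96,0],"delta_rot": [0,0,-0.044]},{"translation": [-0.0125,-0.96,0],"delta_rot": [0,0,-0.044]},{"translation": [-0.0125,-0.96,0],"delta_rot": [0,0,-0.044]},{"translation": [-0.0125,-0.96,0],"delta_rot": [0,0,-0.044]},{"translation": [-0.0125,-0.96,0],"delta_rot": [0,0,-0.044]},{"translation": [-0.0125,-0.96,0],"delta_rot": [0,0,-0.044]},{"translation": [-0.0125,-0.96,0],"delta_rot": [0,0,-0.044]},{"translation": [-0.0125,-0.96,0],"delta_rot": [0,0,-0.044]},{"translation": [-0.0125,-0.96,0],"delta_rot": [0,0,-0.044]}]'

```text
t: 28.68
tool_pos: [0.5829, -0.0484, 0.1282]
tcp_rot: [[0.766, -0.642, -0.001], [-0.642, -0.766, 0.0], [-0.001, 0.001, -1.0]]
contact_force: [-0.5, 0.8, -0.1]
width: 0.0417
finger_force: 30.4
```

>>> drive_tool --commands '[{"translation": [-0.0125,-0.96,0],"delta_rot": [0,0,0]},{"translation": [-0.0125,-0.96,0],"delta_rot": [0,0,0]},{"translation": [-0.0125,-0.96,0],"delta_rot": [0,0,0]},{"translation": [-0.0125,-0.96,0],"delta_rot": [0,0,0]},{"translation": [-0.0125,-0.96,0],"delta_rot": [0,0,0]},{"translation": [-0.0125,-0.96,0],"delta_rot": [0,0,0]},{"translation": [-0.0125,-0.96,0],"delta_rot": [0,0,0]},{"translation": [-0.0125,-0.96,0],"delta_rot": [0,0,0]},{"translation": [0,0,0],"delta_rot": [0,0,0]},{"translation": [0,0,0],"delta_rot": [0,0,0]}]'

```text
t: 29.52
tool_pos: [0.5809, -0.2017, 0.1281]
tcp_rot: [[0.768, -0.64, -0.001], [-0.64, -0.768, 0.0], [-0.001, 0.0, -1.0]]
contact_force: [0.1, 0.5, -0.5]
width: 0.0412
finger_force: 30.4
```

>>> drive_tool --commands '[{"translation": [0,0,-0.5],"delta_rot": [0,0,0]},{"translation": [0,0,-0.5],"delta_rot": [0,0,0]},{"translation": [0,0,-0.5],"delta_rot": [0,0,0]},{"translation": [0,0,0],"delta_rot": [0,0,0]},{"translation": [0,0,0],"delta_rot": [0,0,0]}]'

```text
t: 29.93
tool_pos: [0.581, -0.2004, 0.0976]
tcp_rot: [[0.77, -0.638, -0.002], [-0.638, -0.77, 0.001], [-0.002, 0.001, -1.0]]
contact_force: [-0.2, -0.5, 0.3]
width: 0.0412
finger_force: 30.4
```

>>> drive_tool --commands '[{"translation": [0,0,-0.5],"delta_rot": [0,0,0]},{"translation": [0,0,-0.5],"delta_rot": [0,0,0]},{"translation": [0,0,-0.5],"delta_rot": [0,0,0]},{"translation": [0,0,-0.4],"delta_rot": [0,0,0]},{"translation": [0,0,-0.25],"delta_rot": [0,0,0]},{"translation": [0,0,-0.2],"delta_rot": [0,0,0]},{"translation": [0,0,-0.05],"delta_rot": [0,0,0]},{"translation": [0,0,0],"delta_rot": [0,0,0]}]'

```text
t: 30.6
tool_pos: [0.5812, -0.2011, 0.0505]
tcp_rot: [[0.769, -0.639, -0.0], [-0.639, -0.769, 0.0], [-0.0, 0.0, -1.0]]
contact_force: [-0.7, -0.2, -0.6]
width: 0.0413
finger_force: 30.4
```

>>> drive_tool --commands '[{"translation": [0,0,0],"delta_rot": [0,0,0]},{"translation": [0,0,0],"delta_rot": [0,0,0]},{"translation": [0,0,0],"delta_rot": [0,0,0]},{"translation": [0,0,0],"delta_rot": [0,0,0]},{"translation": [0,0,0],"delta_rot": [0,0,0]},{"translation": [0,0,0],"delta_rot": [0,0,0]},{"translation": [0,0,0],"delta_rot": [0,0,0]},{"translation": [0,0,0],"delta_rot": [0,0,0]}]' --fingers 0

```text
t: 31.27
tool_pos: [0.5812, -0.2011, 0.0508]
tcp_rot: [[0.769, -0.639, -0.0], [-0.639, -0.769, -0.0], [-0.0, 0.0, -1.0]]
contact_force: [-0.2, 0.8, -0.6]
width: 0.0856
finger_force: 0.0
```

>>> drive_tool --commands '[{"translation": [0,0,0.5],"delta_rot": [0,0,0]},{"translation": [0,0,0.8],"delta_rot": [0,0,0]},{"translation": [0,0,0.8],"delta_rot": [0,0,0]},{"translation": [0,0,0.8],"delta_rot": [0,0,0]},{"translation": [0,0,0.8],"delta_rot": [0,0,0]},{"translation": [0,0,0.3],"delta_rot": [0,0,0]}]'

```text
t: 31.77
tool_pos: [0.5819, -0.2014, 0.1335]
tcp_rot: [[0.769, -0.639, 0.003], [-0.639, -0.769, -0.001], [0.003, -0.001, -1.0]]
contact_force: [-0.3, 0.4, 0.3]
width: 0.0857
finger_force: 0.0
```

>>> drive_tool --commands '[{"translation": [-0.1,0.95,0],"delta_rot": [0,0,0]},{"translation": [-0.1,0.95,0],"delta_rot": [0,0,0]},{"translation": [-0.1,0.95,0],"delta_rot": [0,0,0.044]},{"translation": [-0.1,0.95,0],"delta_rot": [0,0,0.044]},{"translation": [-0.1,0.95,0],"delta_rot": [0,0,0.044]},{"translation": [-0.1,0.95,0],"delta_rot": [0,0,0.044]},{"translation": [-0.1,0.95,0],"delta_rot": [0,0,0.044]},{"translation": [-0.1,0.95,0],"delta_rot": [0,0,0.044]},{"translation": [-0.1,0.95,0],"delta_rot": [0,0,0.044]},{"translation": [-0.1,0.95,0],"delta_rot": [0,0,0.044]},{"translation": [-0.1,0.95,0],"delta_rot": [0,0,0.044]},{"translation": [-0.1,0.95,0],"delta_rot": [0,0,0.044]}]'

```text
t: 32.77
tool_pos: [0.557, 0.0278, 0.1308]
tcp_rot: [[0.982, 0.19, -0.0], [0.19, -0.982, -0.0], [-0.0, 0.0, -1.0]]
contact_force: [0.7, 0.7, -0.5]
width: 0.0854
finger_force: 0.0
```

>>> drive_tool --commands '[{"translation": [-0.1,0.95,0],"delta_rot": [0,0,0]},{"translation": [-0.1,0.95,0],"delta_rot": [0,0,0]},{"translation": [-0.1,0.95,0],"delta_rot": [0,0,0]},{"translation": [-0.1,0.95,0],"delta_rot": [0,0,0]},{"translation": [0,0,0],"delta_rot": [0,0,0]},{"translation": [0,0,0],"delta_rot": [0,0,0]}]'

```text
t: 33.27
tool_pos: [0.5491, 0.1034, 0.1308]
tcp_rot: [[0.982, 0.187, -0.0], [0.187, -0.982, -0.0], [-0.0, 0.0, -1.0]]
contact_force: [-1.3, -0.0, -0.9]
width: 0.0857
finger_force: 0.0
```

```bash
python3 - <<'E'
from h import *
A=get_image("top");B=get_image("side")
o=np.vstack([A[130:340,190:430],B[140:310,210:450]]);cv2.imwrite("pics/c6.png",cv2.resize(o[:,:,::-1],None,fx=1.5,fy=1.5))
R={'blue':(98,114),'orange':(8,20),'purple':(130,160),'green':(45,80)}
for n,im in(("top",A),("side",B)):
    H=hsv(im);h,s,v=[H[...,i].astype(int) for i in range(3)]
    for k,(a,b) in R.items():
        m=(h>a)&(h<b)&(s>110)&(v>60);m[:,:(315 if n=="top" else 215)]=0;m[:(175 if n=="top" else 240)]=0;m[310:]=0;m[:,400:]=0
        for s_,c,_ in blobs(m,100):
            p=ray(n,c,.0535);d=p[:2]-[.514,-.145];print(n,k,s_,p.round(4),'navy y',round(d@[.769,-.639],4),'x',round(d@[.639,.769],4))
E
```

```text
top blue [331 253  23  23 381] [ 0.4489 -0.0873  0.0535] navy y -0.0869 x 0.0028
top orange [349 231  22  21 360] [ 0.496  -0.127   0.0535] navy y -0.0254 x 0.0023
top purple [366 209  21  22 347] [ 0.5405 -0.1663  0.0535] navy y 0.034 x 0.0005
top green [381 189  19  21 312] [ 0.5842 -0.2012  0.0535] navy y 0.0899 x 0.0017
side blue [241 243  17  15 196] [ 0.4468 -0.0868  0.0535] navy y -0.0888 x 0.0018
side orange [332 240  14  12 148] [ 0.6612 -0.096   0.0535] navy y 0.0819 x 0.1318
side orange [262 251  19  16 249] [ 0.495  -0.127   0.0535] navy y -0.0262 x 0.0017
side purple [283 261  18  15 228] [ 0.5374 -0.1662  0.0535] navy y 0.0315 x -0.0014
side green [304 269  20  16 251] [ 0.5822 -0.2024  0.0535] navy y 0.0891 x -0.0006
```

View pics/c6.png

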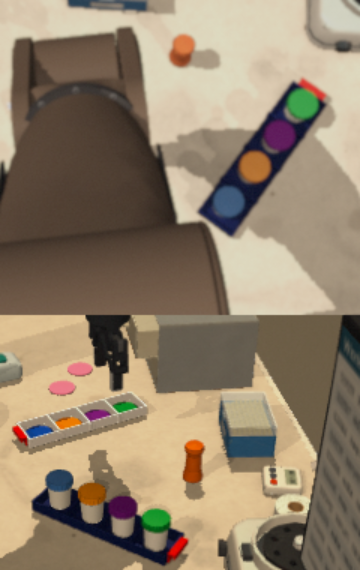

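All four cups stand upright in the navy rack in the order blue, orange, purple, green, with green next to the red tab. Each is within about 5 mm of its place, the opener hasn't moved, and the gripper is clear.

```bash
python3 -c "
from rig import *
print(finish_job())"
```

```text
the job is handed in; nothing more can be done
None
```

The job is handed in: the four cups stand upright in the navy rack in reverse order (green next to its red tab, then purple, orange, blue), each measured within about 5 mm of its place, and the tube opener was left untouched; the rig returned no verdict.

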